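Lock a lamp's front ring with the pin spanner

ROBOT

A 6-joint arm with a two-finger parallel gripper is mounted at the origin on the work surface. World frame = base frame: x ahead of the robot, y to its left, z up, the work surface at z = 0. Lengths are in m, angles in rad, forces in N, time in s.
With the tool pointing down it reaches from about 0.25 to 0.775 m from the base axis. Payload 4 kg.
Tool frame: the origin (TCP) lies midway between the tips of the shut fingers; the grasp point (between the pads) lies 19 mm behind it; z points along the fingers, y is the direction in which the jaws open and shut (so a half turn about z gives the same grasp; the last joint's range is limited). The gripper opens to 94 mm and grips with 3 to 60 N. Pads are 16 mm wide; open, the fingers measure 119 mm over their backs; the gripper's body (75 mm by 177 mm) begins 78 mm behind the grasp point.
Start: joints at [-1.318, 0.087, 1.371, -0, 1.684, -0.103], TCP at [0.192, -0.516, 0.206] pointing down, gripper open.
Joint ranges: [-3.1, 3.1], [-0.76, 2.03], [0.27, 2.55], [-1.08, 4.22], [0.17, 2.65], [-2.57, 2.57]. Speed limits (rad/s): [2.79, 2.79, 3.14, 3.14, 3.14, 3.14].

INTERFACE

Orientations are given as [roll, pitch, yaw] about the fixed x, y, z axes, in that order (R = Rz(yaw) Ry(pitch) Rx(roll)).
In Python, from bench import robot, cams gives the robot as it stands.
- The arm moves only by the tool step_arm, never from a script. Its argument "plan" is a list that holds one entry, the list of rows, each a list of 5 numbers: the shift along the world's x, y, z in mm, then the turn about the world's z in rad, then the opening in per cent of the stroke, from 0 (shut) to 100 (fully open). In form: [[[tx, ty, tz, turn, fingers], ...]]. A call has 1 to 8 rows; each row is the pose to reach, as a shift and turn from the pose commanded when the call began; what a row does not reach only later rows make up. A row lasts 1/12 s, in which the tool goes at most 41.7 mm and 7.16 degrees, less where a joint would pass 70% of its speed; a pose out of reach is approached as far as the arm can. A call with a gripper value outside its range is refused whole. The fingers move at their own pace and stop on an object; the grip force is fixed at half the most. Time passes only in rows, so rows that repeat a pose let the fingers close. It gives the time, the measured TCP pose, the force and the opening at its end, in the units of the state.
- robot.get_obs(): the state, without advancing time (a new reading comes with each control period).
- cams.snapshot(name): name is "side" or "top" or "wrist"; returns a dict with "frame" (480x640x3 uint8, red, green, blue), "camera_matrix" (3x3 intrinsics, pixels), "k1" (the pictures are not rectified: a ray, as slopes to the right and down, at radius r is drawn at 1 + k1 r^2 times it, then the intrinsics apply), "origin" and "attitude" of the camera in the world; the wrist camera has in their place "T_tool_cam" (4x4, takes a point from camera to tool coordinates, whose origin is the TCP and whose axes are the flange's). Camera axes: x right, y down, z forward; pixel columns grow to the right and rows downward; lengths in m; the calibration is good to about 2 mm. A picture is of the moment at which its call begins: read the wrist's pose just before it. There is no depth.
- robot.close_job(): hands the job in, once; it reports no verdict.
The state is a dict: "time": time; "joint_positions": joint angles; "qvel": joint speeds; "joint_torque": joint torques, N m; "tool_pos": TCP position; "ee_rot": TCP orientation; "wrist_force": force on the tool from outside, world axes, zero at the start; "wrist_torque": the same for the moment, N m; "width": finger opening in m.
Only numpy, scipy, OpenCV 4.12 (cv2) and the standard library are available. Lean on these libraries where they do the work, as an engineer would, in place of code of your own. Each camera call takes 0.05 s, during which the arm holds its last target. There are 200 camera calls.

TASK

Lock the front ring of the LED lamp that is clamped in the bench vise: take the two-pin face spanner, set both of its pins fully into the two holes of the ring, keeping them off the glass, and with the pins in turn the ring clockwise (seen from above) up to its stop, where the white line on the ring meets the black line on the lamp's rim. Then lift the spanner out and lay it flat in the grey tool tray without dropping it, leaving the ring locked and the other things on the bench where they are.

Things in the scene. Friction and masses are not known exactly. Their poses are not given: they have to be found in the camera images.
- lamp: round finned aluminium LED lamp head, 120 mm across, clamped upright in a small blue bench vise, front facing up; fixed to the bench. Origin on the bench on the lamp's axis, z up. The lamp's rim (120 mm outside, 94 mm inside) is 94.5 mm above the bench; the vise lies under the lamp, below 52 mm, and reaches 96 mm to +x and 135 mm to -x of the axis, 43 mm to each y side
- lock_ring (a joint): turn of the dark steel lock ring in the front of the lamp, about the lamp's vertical axis: 0 open, grows as the ring turns clockwise seen from above, hard stop (locked, home) at 1.25 rad; starts between 0 and 0.35. It stays where it is left; turning it takes about 0.3 N m. The ring is 92 mm outside, 50 mm inside, 14 mm thick; its flat top is 96 mm above the bench, 1.5 mm proud of the rim
- ring_centre (a point): centre of the lock ring, in its top face, 96 mm above the bench; axes turn with the ring: z up, y along the line from hole_b to hole_a
- hole_a (a point): mouth of one of the ring's two round holes, 11 mm diameter and 14 mm deep, 35 mm from the ring's axis, in the top face
- hole_b (a point): mouth of the other, like hole, opposite the first (70 mm between their centres); the spanner fits either way round
- ring_mark (a point): middle of the short radial white line on the ring's top face, 45 degrees from hole_a (clockwise), 36 mm from the axis
- rim_mark (a point): middle of the short radial black line on the lamp's rim, 53.5 mm from the axis; the ring is locked when the ring's white line points at it
- lens: round glass lens, 50 mm across, in the middle of the ring; its crown is 7 mm below the ring's top face. Origin on the axis, 82 mm above the bench
- spanner: two-pin face spanner, 174 mm long, 0.2 kg, lying level, pins down: flat steel C-shaped fork (88 mm wide, 6 mm thick, underside 10 mm above the pin tips) on a straight black handle (95 long, 20 wide, 24 high, its underside level with the pin tips). Origin at mid-length on the underside, x from handle to fork, z up: handle x = -87 to +8 mm, pins at x = +78, y = +35 and -35 mm
- pin_a (a point): tip of the spanner's pin at y = +35 mm: 8 mm in diameter and 10 mm long, pointing down, its last 3 mm tapered to 5 mm. Fully in its hole, the tip is 10 mm below the ring's top face, the fork lies on the ring, and the handle hangs clear outside the lamp, its underside 86 mm above the bench
- pin_b (a point): tip of the other pin, at y = -35 mm, the same
- spanner_grip (a point): a good place to grip the handle: its middle height (12 mm above the pin tips), 100 mm from the line between the pins
- spanner_end (a point): end face of the spanner's handle, at middle height, 87 mm behind the spanner's origin
- tray: open grey steel tool tray, 250 x 160 mm outside (x, y), 26 mm high, walls 4 mm; fixed. Origin under its centre, long side along x; its floor is 4 mm above the bench
- multimeter: bystander: orange and black multimeter lying on its back, 150 x 76 mm, 45 mm high over its dial; origin under its centre
- solder_reel: bystander: grey solder reel, 62 mm across, 38 mm high; origin under its centre
- speaker: bystander: small round steel-rimmed loudspeaker, 72 mm across, 30 mm high; origin under its centre
- open_wrench: bystander: flat open-ended wrench, 150 mm long, 38 mm wide, 8 mm thick; origin under its centre, x to its open end

How it is judged:
By the outcome, as a careful person would: the job done as asked, in the order asked, and still so for the second after the job is handed in, with the robot touching nothing.
It also fails if it takes over 67 s, if anything falls off the work surface, if the arm or the gripper's body presses on something with over 40 N, if the wrist force passes 120 N, or if a joint passes its speed limit or range.

## Working session

There is one attempt and no reset: what is moved stays moved. The work goes in short steps, Python scripts to look and compute and a tool call to move; the robot and the scene stay as the last step left them, time stands still between calls to the robot, and variables do not carry over. Pictures are saved under pics/ and viewed, about 8 in all and at most 12, crops included, and the job is handed in when it is done.

Besides the shell and the picture viewer there is one more tool, called after ">>>" by a JSON object that holds its "fn" and its "kwargs". step_arm: Moves the arm, as the interface text tells. Its arguments: {"type":"object","properties":{"plan":{"type":"array"}},"required":["plan"]}

```bash
mkdir -p pics; ls
cat > h.py <<'E'
import numpy as np, cv2
from scipy.spatial.transform import Rotation as R
from bench import robot, cams
def cam(name):
    o=robot.get_obs(); s=cams.snapshot(name)
    K=np.array(s["camera_matrix"])
    if name=="wrist":
        T=np.eye(4);T[:3,:3]=R.from_euler("xyz",o["ee_rot"]).as_matrix();T[:3,3]=o["tool_pos"]
        T=T@np.array(s["T_tool_cam"]);Rc,t=T[:3,:3],T[:3,3]
    else:
        a=np.array(s["attitude"]);Rc=a if a.shape==(3,3) else R.from_euler("xyz",a).as_matrix();t=np.array(s["origin"])
    return dict(img=cv2.cvtColor(s["frame"],cv2.COLOR_RGB2BGR),K=K,k1=s["k1"],R=Rc,t=t,o=o)
def unproj(c,uv,z):
    uv=np.atleast_2d(np.array(uv,float)); d=np.array([c["k1"],0,0,0,0.])
    p=cv2.undistortPoints(uv[:,None],c["K"],d)[:,0] if 1 else 0
    r=np.c_[p,np.ones(len(p))]@c["R"].T
    return c["t"]+r*((z-c["t"][2])/r[:,2])[:,None]
def proj(c,P):
    P=(np.atleast_2d(P)-c["t"])@c["R"]
    return cv2.projectPoints(P,np.zeros(3),np.zeros(3),c["K"],np.array([c["k1"],0,0,0,0.]))[0][:,0]
E
python3 - <<'E'
from h import *
import pickle
for n in("top","side"):
    c=cam(n);cv2.imwrite(f"pics/{n}0.png",c["img"]);pickle.dump(c,open(n+".pkl","wb"))
    print(n,c["K"].tolist(),c["k1"],c["t"],c["R"].tolist())
print(robot.get_obs())
E
```

```text
pics
top [[568.8604158791718, 0.0, 323.6006844456483], [0.0, 568.8604158791718, 243.07900777929672], [0.0, 0.0, 1.0]] -0.005819441351014373 [0.28638192 0.00922014 1.35059387] [[0.011640106194163561, -0.9826510177949648, 0.18509858225904574], [-0.9997109598010543, -0.015330629604892728, -0.018519412776131533], [0.021035797618434923, -0.18482951339663728, -0.9825454423059112]]
side [[554.9807972594577, 0.0, 327.3498797066369], [0.0, 554.9807972594577, 234.64993823750694], [0.0, 0.0, 1.0]] 0.04017624374374754 [0.13156777 0.79821538 0.77682166] [[-0.8914715034829322, -0.253674870810387, 0.3754032743560109], [-0.45277192650609666, 0.5291827817390303, -0.7176093408525981], [-0.0166174921645445, -0.8097003417501292, -0.5866082300171777]]
{'time': 0.1, 'joint_positions': array([-1.31809182e+00,  8.78696885e-02,  1.37205976e+00, -2.62268613e-05,
        1.68362816e+00, -1.03104308e-01]), 'qvel': array([ 0.00135432,  0.00092838, -0.00339386,  0.0002333 ,  0.00080575,
       -0.00071862]), 'joint_torque': array([ 1.75293644e-03, -3.41251230e+01, -3.03302228e+01,  7.17891078e-02,
        3.03757098e-02, -9.32046078e-05]), 'tool_pos': array([ 0.19145303, -0.51507794,  0.20444947]), 'ee_rot': array([-3.13963546e+00, -1.76308241e-04,  3.55805714e-01]), 'wrist_force': array([-0.77432569,  0.81812406,  0.28784191]), 'wrist_torque': array([-0.04990466, -0.02645125,  0.06456885]), 'width': 0.093819607092503}
```

View pics/top0.png

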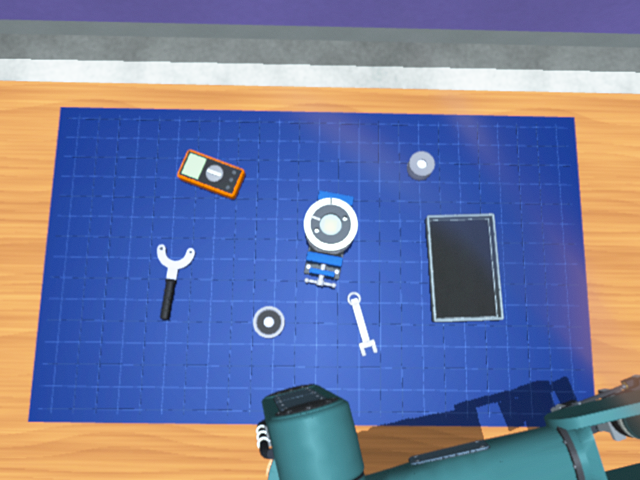

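The top view shows the spanner at about (172,280) with its fork towards +x. The lamp is at (330,224) and the tray at (464,268). The reel, multimeter, wrench and speaker are clear of them. Next I enlarge the lamp and spanner.

Run:
```python
from h import *
import pickle
c=pickle.load(open("top.pkl","rb"));s=pickle.load(open("side.pkl","rb"))
im=c["img"]
a=cv2.resize(im[185:265,290:370],(400,400),interpolation=cv2.INTER_CUBIC)
b=cv2.resize(im[235:325,135:215],(400,450),interpolation=cv2.INTER_CUBIC)
o=np.zeros((450,800,3),np.uint8);o[:400,:400]=a;o[:,400:]=b
cv2.imwrite("pics/crop1.png",o)
print("lamp",unproj(c,[[330,224]],.0945),"tray",unproj(c,[[427,216],[494,214],[502,320],[434,322]],.026))
print("sp pinsides/end",unproj(c,[[161,248],[190,249],[166,317]],.016))
print("others wrench,speaker,multi,reel",unproj(c,[[363,323],[268,321],[211,174],[421,165]],.01))
```

```text
lamp [[ 0.56715282 -0.02842167  0.0945    ]] tray [[ 0.60595019 -0.26328607  0.026     ]
 [ 0.6136235  -0.42558726  0.026     ]
 [ 0.36020743 -0.4332024   0.026     ]
 [ 0.35363948 -0.27404003  0.026     ]]
sp pinsides/end [[0.51991848 0.36941746 0.016     ]
 [0.5185676  0.3008274  0.016     ]
 [0.35771303 0.34748627 0.016     ]]
others wrench,speaker,multi,reel [[ 0.35005229 -0.11048574  0.01      ]
 [ 0.35187364  0.11157576  0.01      ]
 [ 0.70646814  0.26126276  0.01      ]
 [ 0.73907846 -0.25456585  0.01      ]]
```

View pics/crop1.png

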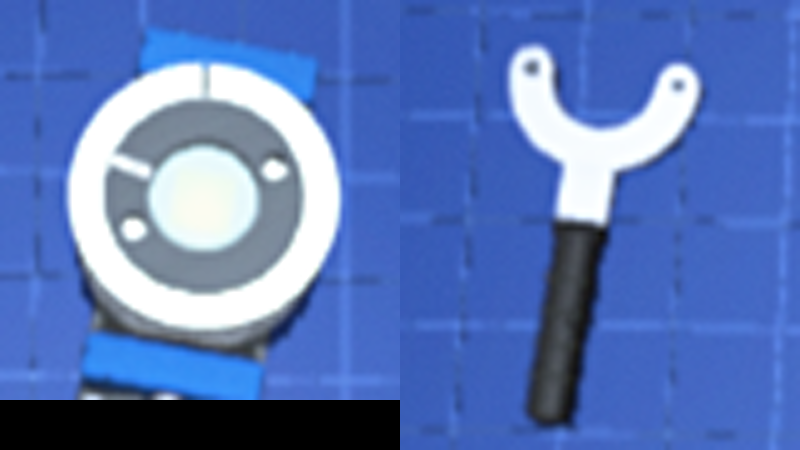

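The crop shows the ring's white line at about 66° anticlockwise from the black rim line, which is at the top. The holes are at crop (133,230) and (275,170). The spanner pin heads are at crop (532,67) and (678,85), and its handle end is at (548,420).

Run:
```python
from h import *
import pickle
c=pickle.load(open("top.pkl","rb"))
f=lambda x,y,ox,oy:[ox+x/5-.4,oy+y/5-.4]
P=unproj(c,[f(132,67,135,235),f(278,85,135,235)],.016);E=unproj(c,[f(148,420,135,235),f(183,228,135,235)],.024)
print(P,E)
m=P.mean(0);d=P[0]-P[1];h=np.arctan2(-d[0],d[1]);u=m-E[0];h2=np.arctan2(u[1],u[0])
print("mid",m,"sep",np.linalg.norm(d),"heading",h,h2,"len",np.linalg.norm(u[:2]),"grip",m[:2]-.1*np.array([np.cos(h2),np.sin(h2)]))
H=unproj(c,[f(133,230,290,185),f(275,170,290,185)],.096);print("holes",H,np.linalg.norm(H[0]-H[1]),H.mean(0))
d=H[0]-H[1];print("ring heading",np.arctan2(-d[0],d[1]))
C=unproj(c,[f(204,196,290,185),f(206,82,290,185)],.0945);print("lamp",C); M=unproj(c,[f(131,165,290,185)],.096);print(M)
```

```text
[[0.51991848 0.36941746 0.016     ]
 [0.51232176 0.30001232 0.016     ]] [[0.35357209 0.34935736 0.024     ]
 [0.44265202 0.33869847 0.024     ]]
mid [0.51612012 0.33471489 0.016     ] sep 0.06981965261825783 heading -0.10902079528059302 -0.08983842360291286 len 0.16320620664326127 grip [0.4165234  0.34368665]
holes [[ 0.55108095  0.00258399  0.096     ]
 [ 0.5798814  -0.06133443  0.096     ]] 0.0701072817767011 [ 0.56548118 -0.02937522  0.096     ]
ring heading 0.42333724656526067
lamp [[ 0.56763093 -0.02932249  0.0945    ]
 [ 0.62087412 -0.02973302  0.0945    ]]
[[0.58112332 0.00391147 0.096     ]]
```

>>> {"fn": "step_arm", "kwargs": {"plan": [[[10, 40, 0, 0.1, 100], [20, 80, 0, 0.22, 100], [30, 120, 0, 0.34, 100], [40, 160, 0, 0.46, 100], [50, 200, 0, 0.58, 100], [60, 240, 0, 0.7, 100], [70, 280, 0, 0.82, 100], [80, 320, 0, 0.94, 100]]]}}

```text
time: 0.77
tool_pos: [0.2713, -0.1936, 0.205]
ee_rot: [3.142, -0.0, 1.3]
wrist_force: [0.6, 0.4, 1.0]
width: 0.0936
```

>>> {"fn": "step_arm", "kwargs": {"plan": [[[10, 40, 0, 0.12, 100], [20, 80, 0, 0.24, 100], [30, 120, 0, 0.36, 100], [40, 160, 0, 0.48, 100], [50, 200, 0, 0.6, 100], [60, 240, 0, 0.72, 100], [70, 280, 0, 0.84, 100], [80, 320, 0, 0.96, 100]]]}}

```text
time: 1.43
tool_pos: [0.3512, 0.1267, 0.2053]
ee_rot: [3.141, 0.001, 2.263]
wrist_force: [1.8, -0.3, -0.6]
width: 0.0939
```

>>> {"fn": "step_arm", "kwargs": {"plan": [[[10, 40, 0, 0.12, 100], [20, 80, 0, 0.24, 100], [30, 120, 0, 0.36, 100], [40, 160, -10, 0.48, 100], [50, 200, -20, 0.6, 100], [64, 220, -30, 0.72, 100], [64, 220, -40, 0.785, 100], [64, 220, -40, 0.785, 100]]]}}

```text
time: 2.1
tool_pos: [0.4142, 0.3447, 0.1614]
ee_rot: [-3.137, -0.006, 3.044]
wrist_force: [0.3, -0.1, -0.6]
width: 0.0941
```

Run:
```python
from h import *
import pickle
c=cam("wrist");cv2.imwrite("pics/w1.png",c["img"]);pickle.dump(c,open("w1.pkl","wb"));o=c["o"]
print(o["tool_pos"],o["ee_rot"],o["joint_positions"],c["t"],c["R"].tolist())
print(proj(c,[[.5199,.3694,.016],[.5123,.3,.016],[.3536,.3494,.024]]))
```

```text
[0.41416965 0.34470537 0.16142671] [-3.13686438 -0.00570009  3.04371337] [ 5.88911443e-01  8.09091741e-02  1.46469644e+00 -4.21765263e-05
  1.60339281e+00 -8.84020290e-01] [0.34920013 0.35127234 0.34243393] [[0.09802371199757763, 0.9698417033641649, 0.22315560109911817], [0.9951733293043122, -0.09448425327285005, -0.026509819404159637], [-0.0046256380733023785, 0.2246770934010958, -0.9744222940662056]]
[[360.55247282 320.66818295]
 [293.10670127 319.85010633]
 [325.53751569 159.11073838]]
```

View pics/w1.png

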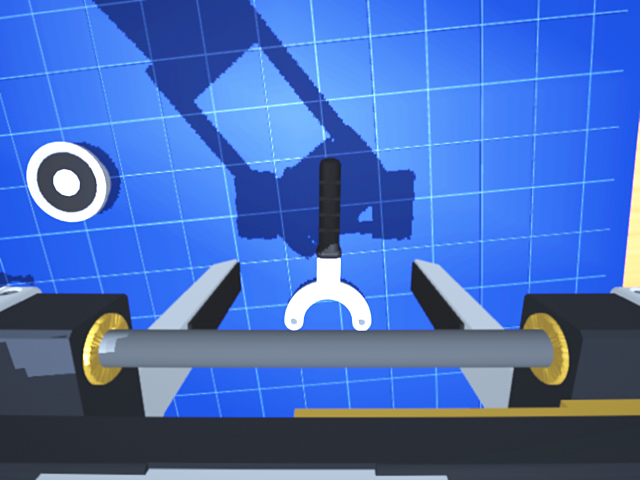

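The wrist view agrees with the estimate: pins at (293,321) and (361,321), handle end at (329,160), heading about -0.10. I descend to grasp.

>>> {"fn": "step_arm", "kwargs": {"plan": [[[2, 0, -40, 0, 100], [2, 0, -80, 0, 100], [2, 0, -115, 0, 100], [2, 0, -135, 0, 100], [2, 0, -148, 0, 100], [2, 0, -148, 0, 100]]]}}

```text
time: 2.65
tool_pos: [0.4154, 0.3421, 0.0147]
ee_rot: [-3.138, -0.005, 3.038]
wrist_force: [-0.0, -0.7, -0.4]
width: 0.0939
```

>>> {"fn": "step_arm", "kwargs": {"plan": [[[1, 2, -6, 0, 100], [1, 2, -10, 0, 100], [1, 2, -10, 0, 60], [1, 2, -10, 0, 30], [1, 2, -10, 0, 10], [1, 2, -10, 0, 5], [1, 2, -10, 0, 5], [1, 2, -10, 0, 5]]]}}

```text
time: 3.32
tool_pos: [0.4187, 0.3466, 0.0078]
ee_rot: [3.141, 0.0, 3.041]
wrist_force: [0.0, 0.6, 0.5]
width: 0.0576
```

>>> {"fn": "step_arm", "kwargs": {"plan": [[[0, 0, -4, 0, 60], [0, 0, -4, 0, 20], [0, 0, -4, 0, 5], [0, 0, -4, 0, 5], [0, 0, -4, 0, 5], [0, 0, -4, 0, 5], [0, 0, -4, 0, 5], [0, 0, -4, 0, 5]]]}}

```text
time: 3.98
tool_pos: [0.4186, 0.3465, 0.0035]
ee_rot: [3.141, 0.0, 3.041]
wrist_force: [0.5, -0.2, 0.7]
width: 0.0197
```

>>> {"fn": "step_arm", "kwargs": {"plan": [[[0, 0, 0, 0, 5], [0, 0, 0, 0, 5], [0, 0, 0, 0, 5], [0, 0, 25, 0, 5], [0, 0, 60, 0, 5], [0, 0, 100, 0, 5], [0, 0, 140, 0, 5], [0, 0, 170, 0, 5]]]}}

```text
time: 4.65
tool_pos: [0.4188, 0.3466, 0.1765]
ee_rot: [3.14, 0.002, 3.041]
wrist_force: [0.5, 0.4, -1.9]
width: 0.0193
```

Run:
```python
from h import *
import pickle
c=cam("wrist");cv2.imwrite("pics/w2.png",c["img"]);pickle.dump(c,open("w2.pkl","wb"));o=c["o"]
print(o["tool_pos"],o["ee_rot"],o["wrist_force"],o["wrist_torque"],o["width"])
```

```text
[0.41876639 0.34660593 0.17646874] [3.14006348e+00 1.61072968e-03 3.04086850e+00] [ 0.45268896  0.39426661 -1.85716795] [ 0.09434421 -0.07388352  0.01136545] 0.019274376738651112
```

View pics/w2.png

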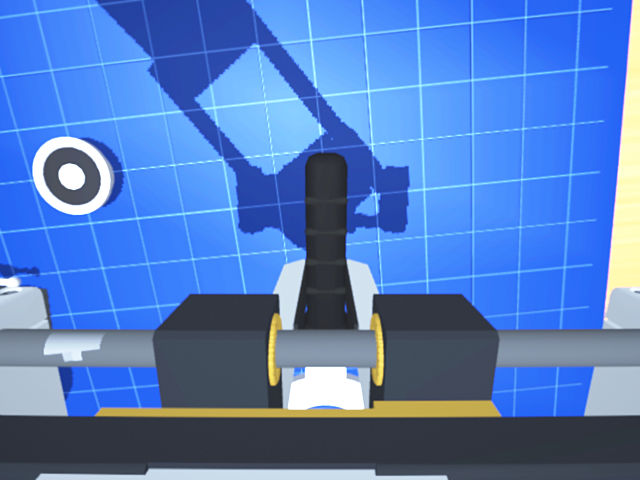

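The grip is firm: width 19.3 mm, the handle centred between the jaws, and the fork hidden under the gripper. I carry it to above the ring.

>>> {"fn": "step_arm", "kwargs": {"plan": [[[6, -35, 0, 0.05, 5], [12, -75, 0, 0.11, 5], [18, -115, 0, 0.18, 5], [24, -155, 0, 0.24, 5], [30, -195, 0, 0.3, 5], [36, -235, 0, 0.36, 5], [42, -275, 0, 0.42, 5], [47, -315, 0, 0.48, 5]]]}}

```text
time: 5.37
tool_pos: [0.4648, 0.0295, 0.1723]
ee_rot: [3.141, -0.001, -2.759]
wrist_force: [0.5, -0.0, -1.6]
width: 0.0198
```

>>> {"fn": "step_arm", "kwargs": {"plan": [[[5, -35, 0, 0.03, 5], [8, -70, 0, 0.044, 5], [11, -90, 0, 0.044, 5], [11, -100, -10, 0.044, 5], [11, -100, -25, 0.044, 5], [11, -100, -35, 0.044, 5], [11, -100, -40, 0.044, 5], [11, -100, -40, 0.044, 5]]]}}

```text
time: 6.03
tool_pos: [0.475, -0.0673, 0.1309]
ee_rot: [3.138, -0.004, -2.717]
wrist_force: [-0.1, 0.7, -2.7]
width: 0.0199
```

Run:
```python
from h import *
import pickle
o=robot.get_obs();print(o["time"],o["tool_pos"],o["ee_rot"],o["joint_positions"])
t=cam("top");s=cam("side");pickle.dump((t,s),open("hov.pkl","wb"));s0=pickle.load(open("side.pkl","rb"))
q=proj(s0,[.566,-.029,.1])[0].astype(int);print(q)
cr=lambda i,p,r=40:cv2.resize(i[p[1]-r:p[1]+r,p[0]-r:p[0]+r],(400,400),interpolation=cv2.INTER_CUBIC)
cv2.imwrite("pics/hov.png",np.hstack([cr(s["img"],q),cr(s0["img"],q)]))
cv2.imwrite("pics/hovt.png",cr(t["img"],[330,225]))
```

```text
6.0333 [ 0.47497127 -0.06729574  0.13085496] [ 3.13804665 -0.00369041 -2.71712752] [-2.59316528e-01 -3.88502243e-02  1.64797081e+00  4.17730155e-04
  1.53757295e+00 -2.25458639e+00]
[326 234]
```

View pics/hov.png

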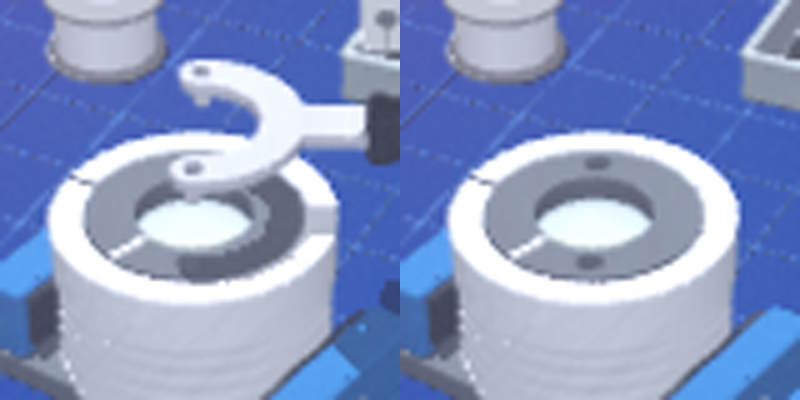

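View pics/hovt.png

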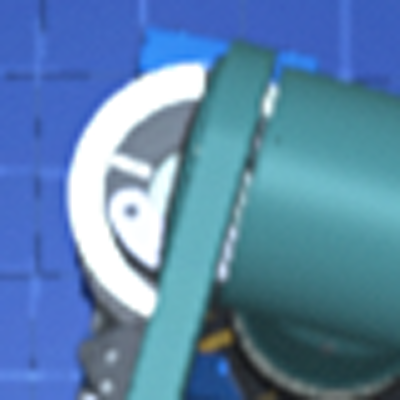

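The side view shows pin heads at crop (203,70) and (192,167), and holes at (197,162) and (188,262). The top view shows the near pin head at (131,211). I compare positions within each camera.

Run:
```python
from h import *
import pickle
t,s=pickle.load(open("hov.pkl","rb"));s0=pickle.load(open("side.pkl","rb"))
f=lambda x,y,ox,oy:[ox+x/5-.4,oy+y/5-.4]
ox,oy=326-40,234-40
H=unproj(s,[f(188,262,ox,oy),f(197,162,ox,oy)],.096)
T=unproj(t,[f(131,211,290,185)],.146);print("top head near",T)
for z in(.143,.146):
    P=unproj(s,[f(192,167,ox,oy),f(203,70,ox,oy)],z)
    d=P[0]-P[1];print("pins",P[:,:2],np.linalg.norm(d),np.arctan2(-d[0],d[1]),"mid",P.mean(0)[:2])
d=H[0]-H[1];print("holes",H[:,:2],np.linalg.norm(d),np.arctan2(-d[0],d[1]),H.mean(0)[:2])
```

```text
top head near [[0.54892768 0.00383298 0.146     ]]
pins [[ 0.5549045   0.00264779]
 [ 0.58292879 -0.06191501]] 0.07038263918582556 0.4095215888966492 mid [ 0.56891665 -0.02963361]
pins [[ 0.55290077  0.00641336]
 [ 0.58079242 -0.05784385]] 0.07004950460033074 0.4095215888966496 mid [ 0.56684659 -0.02571524]
holes [[ 0.55705801  0.00409131]
 [ 0.58606528 -0.06057288]] 0.07087228087520032 0.42167508064839176 [ 0.57156164 -0.02824078]
```

>>> {"fn": "step_arm", "kwargs": {"plan": [[[2.5, -0.5, -12, 0.008, 5], [2.5, -0.5, -24, 0.008, 5], [2.5, -0.5, -29, 0.008, 5], [2.5, -0.5, -29, 0.008, 5], [2.5, -0.5, -29, 0.008, 5], [2.5, -0.5, -29, 0.008, 5]]]}}

```text
time: 6.63
tool_pos: [0.4793, -0.0691, 0.1047]
ee_rot: [-3.141, 0.0, -2.71]
wrist_force: [-0.9, 0.2, -2.0]
width: 0.0197
```

Run:
```python
from h import *
import pickle
o=robot.get_obs();print(o["time"],o["tool_pos"],o["ee_rot"],o["wrist_force"])
t=cam("top");s=cam("side");pickle.dump((t,s),open("hov2.pkl","wb"))
cr=lambda i,p,r=25:cv2.resize(i[p[1]-r:p[1]+r,p[0]-r:p[0]+r],(400,400),interpolation=cv2.INTER_CUBIC)
cv2.imwrite("pics/hov2.png",np.hstack([cr(s["img"],[326,230]),cr(t["img"],[325,225])]))
```

```text
6.6333 [ 0.47925805 -0.06911658  0.10467829] [-3.14145356e+00  2.84177403e-04 -2.71040164e+00] [-0.92068005  0.17331187 -2.00711601]
```

View pics/hov2.png

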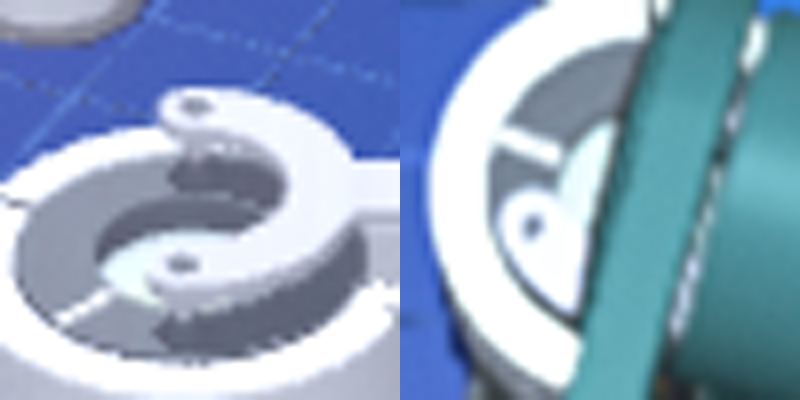

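Run:
```python
from h import *
import pickle
t,s=pickle.load(open("hov2.pkl","rb"))
Hs=unproj(s,[[323.2,246],[325,226]],.096);Ht=unproj(t,[[316.2,230.6]],.096)
for z in(.115,.117,.119):
    P=unproj(s,[[323.3,237.56],[325.06,217.56]],z);Q=unproj(t,[[316.2,227.56]],z)
    print(z,"side need mm",((Hs-P)*1e3)[:,:2].round(1).tolist(),"top need",((Ht-Q)*1e3)[:,:2].round(1).tolist())
```

```text
0.115 side need mm [[-0.9, 3.0], [-1.4, 3.9]] top need [[-2.9, -0.2]]
0.117 side need mm [[0.4, 0.6], [-0.1, 1.3]] top need [[-2.5, -0.2]]
0.119 side need mm [[1.7, -1.8], [1.3, -1.3]] top need [[-2.0, -0.2]]
```

>>> {"fn": "step_arm", "kwargs": {"plan": [[[-0.4, 0.2, 0, 0, 5], [-0.4, 0.2, -3, 0, 5], [-0.4, 0.2, -5, 0, 5], [-0.4, 0.2, -7, 0, 5], [-0.4, 0.2, -8, 0, 5], [-0.4, 0.2, -8, 0, 5]]]}}

```text
time: 7.23
tool_pos: [0.4784, -0.0688, 0.096]
ee_rot: [3.141, -0.001, -2.71]
wrist_force: [0.1, 0.4, -1.7]
width: 0.0196
```

>>> {"fn": "step_arm", "kwargs": {"plan": [[[0, 0, -1, 0, 5], [0, 0, -2, 0, 5], [0, 0, -3, 0, 5], [0, 0, -3, 0, 5]]]}}

```text
time: 7.57
tool_pos: [0.4786, -0.0688, 0.0933]
ee_rot: [3.141, -0.0, -2.71]
wrist_force: [-0.6, 0.0, -2.8]
width: 0.0198
```

>>> {"fn": "step_arm", "kwargs": {"plan": [[[0, 0, -1, 0, 5], [0, 0, -2, 0, 5], [0, 0, -3, 0, 5], [0, 0, -3, 0, 5]]]}}

```text
time: 7.9
tool_pos: [0.4785, -0.0688, 0.0902]
ee_rot: [3.141, -0.0, -2.71]
wrist_force: [0.4, -1.1, -2.8]
width: 0.02
```

Run:
```python
from h import *
import pickle
o=robot.get_obs();print(o["time"],o["tool_pos"],o["wrist_force"],o["wrist_torque"])
s=cam("side")
cr=lambda i,p,r=25:cv2.resize(i[p[1]-r:p[1]+r,p[0]-r:p[0]+r],(500,500),interpolation=cv2.INTER_CUBIC)
cv2.imwrite("pics/in1.png",cr(s["img"],[326,235]))
```

```text
7.9 [ 0.47853411 -0.06883355  0.09023784] [ 0.39362584 -1.09349424 -2.76783501] [ 0.10632082 -0.05567428  0.01086192]
```

View pics/in1.png

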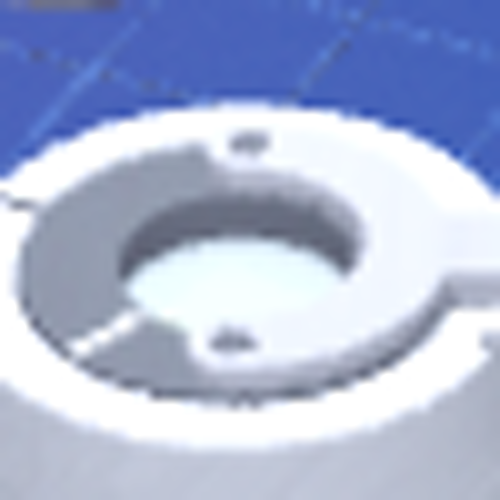

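The side view shows the pins in the holes and the fork lying nearly on the ring. I take up the last gap while watching the force.

>>> {"fn": "step_arm", "kwargs": {"plan": [[[0, 0, -0.5, 0, 5], [0, 0, -0.5, 0, 5], [0, 0, -0.5, 0, 5]]]}}

```text
time: 8.2
tool_pos: [0.4787, -0.0689, 0.09]
ee_rot: [3.142, 0.0, -2.71]
wrist_force: [0.7, 0.9, -2.4]
width: 0.0199
```

>>> {"fn": "step_arm", "kwargs": {"plan": [[[0, 0, -0.6, 0, 5], [0, 0, -0.6, 0, 5], [0, 0, -0.6, 0, 5]]]}}

```text
time: 8.45
tool_pos: [0.4788, -0.0689, 0.0896]
ee_rot: [-3.141, 0.0, -2.71]
wrist_force: [-0.4, -0.9, -2.0]
width: 0.0196
```

>>> {"fn": "step_arm", "kwargs": {"plan": [[[0, 0, -0.4, 0, 5], [0, 0, -0.8, 0, 5], [0, 0, -0.8, 0, 5], [0, 0, -0.8, 0, 5]]]}}

```text
time: 8.78
tool_pos: [0.4788, -0.069, 0.0892]
ee_rot: [-3.141, 0.0, -2.71]
wrist_force: [-2.7, -0.3, 2.9]
width: 0.0199
```

The fork is on the ring, with about 5 N of contact. I now turn clockwise about the ring's centre in an arc.

>>> {"fn": "step_arm", "kwargs": {"plan": [[[-3.3, 8.2, 0, -0.09, 5], [-5.9, 16.6, 0, -0.18, 5], [-7.7, 25.2, 0, -0.27, 5], [-8.7, 34.0, 0, -0.36, 5], [-9.0, 42.8, 0, -0.45, 5], [-8.4, 51.6, 0, -0.54, 5], [-7.0, 60.3, 0, -0.63, 5], [-4.9, 68.9, 0, -0.72, 5]]]}}

```text
time: 9.45
tool_pos: [0.4743, -0.0004, 0.0892]
ee_rot: [-3.14, 0.002, 2.848]
wrist_force: [0.2, -3.0, 2.6]
width: 0.0198
```

Run:
```python
from h import *
o=robot.get_obs();print(o["time"],o["tool_pos"],o["ee_rot"],o["wrist_force"],o["wrist_torque"],o["joint_positions"])
h0,C=.4314-.72,98
for p in(.09,.18,.27,.36,.42,.46,.50,.54,.58,.62): print(p,round(-C*(np.cos(h0-p)-np.cos(h0)),1),round(-C*(np.sin(h0-p)-np.sin(h0)),1))
```

```text
9.45 [ 4.74283118e-01 -4.28191935e-04  8.92243203e-02] [-3.14020864e+00  2.06145018e-03  2.84842572e+00] [ 0.21155671 -2.9987506   2.58314944] [-0.44563578 -0.20617742  0.12307316] [-0.11924533 -0.02948151  1.72387113 -0.00173347  1.44541237 -1.39665805]
0.09 2.9 8.3
0.18 6.5 16.4
0.27 10.8 24.0
0.36 15.8 31.3
0.42 19.5 35.9
0.46 22.1 38.8
0.5 24.9 41.6
0.54 27.7 44.3
0.58 30.6 46.9
0.62 33.7 49.4
```

Force is about 3 N tangential, as expected for 0.3 N m. Continuing towards the stop.

>>> {"fn": "step_arm", "kwargs": {"plan": [[[2.9, 8.3, 0, -0.09, 5], [6.5, 16.4, 0, -0.18, 5], [10.8, 24.0, 0, -0.27, 5], [15.8, 31.3, 0, -0.36, 5], [19.5, 35.9, 0, -0.42, 5], [22.1, 38.8, 0, -0.46, 5], [24.9, 41.6, 0, -0.5, 5], [24.9, 41.6, 0, -0.5, 5]]]}}

```text
time: 10.12
tool_pos: [0.4994, 0.0418, 0.0891]
ee_rot: [3.141, 0.001, 2.353]
wrist_force: [-0.9, 0.4, 2.2]
width: 0.0194
```

Run:
```python
from h import *
import pickle
o=robot.get_obs();print(o["time"],o["tool_pos"],o["ee_rot"],o["wrist_force"],o["wrist_torque"],o["width"])
s=cam("side");t=cam("top");pickle.dump((t,s),open("lock.pkl","wb"))
h0,C=-.2886-.5,98
for p in(.02,.04,.06,.08,.1,.12): print(p,round(-C*(np.cos(h0-p)-np.cos(h0)),1),round(-C*(np.sin(h0-p)-np.sin(h0)),1))
cr=lambda i,p,r=25:cv2.resize(i[p[1]-r:p[1]+r,p[0]-r:p[0]+r],(400,400),interpolation=cv2.INTER_CUBIC)
cv2.imwrite("pics/lock1.png",np.hstack([cr(s["img"],[326,235]),cr(t["img"],[330,220])]))
```

```text
10.1167 [0.49941617 0.04182595 0.0891445 ] [3.14082084e+00 1.19068865e-03 2.35269756e+00] [-0.86064761  0.40886043  2.20252139] [-0.19671666 -0.06675447 -0.03686295] 0.01936102999521164
0.02 1.4 1.4
0.04 2.8 2.7
0.06 4.3 4.0
0.08 5.8 5.3
0.1 7.3 6.5
0.12 8.8 7.8
```

View pics/lock1.png

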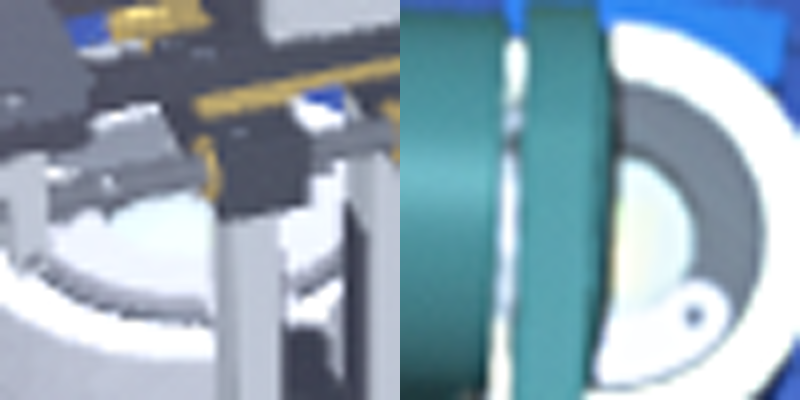

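Marks are hidden by the arm in both views; one pin head shows at crop (693,315). I feel for the stop by force.

>>> {"fn": "step_arm", "kwargs": {"plan": [[[1.4, 1.4, 0, -0.02, 5], [2.8, 2.7, 0, -0.04, 5], [2.8, 2.7, 0, -0.04, 5]]]}}

```text
time: 10.47
tool_pos: [0.5021, 0.0444, 0.0891]
ee_rot: [3.141, 0.001, 2.312]
wrist_force: [-0.3, -0.3, 4.6]
width: 0.0198
```

```bash
python3 -c "
from h import *
o=robot.get_obs();print(o['tool_pos'],o['ee_rot'],o['wrist_force'],o['wrist_torque'])"
```

```text
[0.50206651 0.04435879 0.08909972] [3.14054152e+00 9.75189185e-04 2.31203159e+00] [-0.33548616 -0.31078109  4.61891474] [-0.18777448 -0.18310408  0.10370139]
```

>>> {"fn": "step_arm", "kwargs": {"plan": [[[1.5, 1.3, 0, -0.02, 5], [3.0, 2.6, 0, -0.04, 5], [3.0, 2.6, 0, -0.04, 5]]]}}

```text
time: 10.72
tool_pos: [0.5037, 0.0458, 0.0889]
ee_rot: [-3.138, 0.001, 2.272]
wrist_force: [-4.6, -3.7, 6.7]
width: 0.0196
```

```bash
python3 -c "
from h import *
o=robot.get_obs();print(o['tool_pos'],o['ee_rot'],o['wrist_force'],o['wrist_torque'])"
```

```text
[0.50374278 0.04581208 0.08886962] [-3.13817691e+00  8.05847995e-04  2.27222942e+00] [-4.5807478  -3.74907162  6.74098277] [-0.77135035  0.46289689  0.47173128]
```

>>> {"fn": "step_arm", "kwargs": {"plan": [[[1.5, 1.3, 0, -0.02, 5], [1.5, 1.3, 0, -0.02, 5], [1.5, 1.3, 0, -0.02, 5]]]}}

```text
time: 10.97
tool_pos: [0.5041, 0.0459, 0.0887]
ee_rot: [-3.135, 0.001, 2.253]
wrist_force: [-6.4, -7.9, 7.4]
width: 0.0199
```

```bash
python3 -c "
from h import *
o=robot.get_obs();print(o['tool_pos'],o['ee_rot'],o['wrist_force'],o['wrist_torque'])"
```

```text
[0.50412207 0.04594188 0.08873401] [-3.13485420e+00  9.83186962e-04  2.25262775e+00] [-6.36796751 -7.92230632  7.44238786] [-1.21128388  0.85646836  0.54459101]
```

Force rises with no more motion (about 1.4 N m about the axis), so the stop is reached. I relax into the pin play and lift.

>>> {"fn": "step_arm", "kwargs": {"plan": [[[-2.5, -2.2, 0, -0.035, 5], [-5.2, -4.6, 0, 0.07, 5], [-5.2, -4.6, 1, 0.07, 5], [-5.2, -4.6, 1, 0.07, 5]]]}}

```text
time: 11.3
tool_pos: [0.5008, 0.0438, 0.0891]
ee_rot: [3.141, -0.001, 2.32]
wrist_force: [-0.3, 0.3, 0.9]
width: 0.0196
```

```bash
python3 -c "
from h import *
o=robot.get_obs();print(o['tool_pos'],o['ee_rot'],o['wrist_force'],o['wrist_torque'])"
```

```text
[0.5008001  0.04380256 0.0891053 ] [ 3.14125468e+00 -5.21593982e-04  2.31967298e+00] [-0.28046243  0.337896    0.85417666] [-0.04360105 -0.26214294  0.08003253]
```

>>> {"fn": "step_arm", "kwargs": {"plan": [[[0, 0, 2, 0, 5], [0, 0, 4, 0, 5], [0, 0, 7, 0, 5], [0, 0, 10, 0, 5], [0, 0, 14, 0, 5], [0, 0, 25, 0, 5], [0, 0, 50, 0, 5], [0, 0, 85, 0, 5]]]}}

```text
time: 11.97
tool_pos: [0.4986, 0.0438, 0.1729]
ee_rot: [-3.137, -0.005, 2.323]
wrist_force: [1.0, -0.4, -2.0]
width: 0.02
```

>>> {"fn": "step_arm", "kwargs": {"plan": [[[-4, -35, 0, 0.1, 5], [-8, -75, 0, 0.2, 5], [-12, -115, 0, 0.3, 5], [-16, -155, 0, 0.4, 5], [-20, -195, 0, 0.5, 5], [-24, -235, 0, 0.6, 5], [-28, -275, 0, 0.7, 5], [-32, -315, 0, 0.8, 5]]]}}

```text
time: 12.63
tool_pos: [0.4683, -0.2733, 0.1759]
ee_rot: [-3.141, 0.001, 3.127]
wrist_force: [0.4, 0.7, -2.9]
width: 0.0198
```

>>> {"fn": "step_arm", "kwargs": {"plan": [[[-3, -35, 0, 0.055, 5], [-4, -65, 0, 0.055, 5], [-4, -79, 0, 0.055, 5], [-4, -79, -20, 0.055, 5], [-4, -79, -45, 0.055, 5], [-4, -79, -70, 0.055, 5], [-4, -79, -85, 0.055, 5], [-4, -79, -85, 0.055, 5]]]}}

```text
time: 13.3
tool_pos: [0.4628, -0.3477, 0.0854]
ee_rot: [3.135, -0.006, -3.105]
wrist_force: [-0.6, 0.6, -3.0]
width: 0.0196
```

Run:
```python
from h import *
import pickle
o=robot.get_obs();print(o["time"],o["tool_pos"],o["ee_rot"],o["joint_positions"],o["wrist_force"])
t=cam("top");s=cam("side");pickle.dump((t,s),open("tray.pkl","wb"))
cr=lambda i,p,r:cv2.resize(i[p[1]-r:p[1]+r,p[0]-r:p[0]+r],(400,400),interpolation=cv2.INTER_CUBIC)
q=proj(s,[.48,-.35,.02])[0].astype(int);print(q)
cv2.imwrite("pics/tray1.png",np.hstack([cr(s["img"],[326,235],30),s["img"][max(q[1]-100,0):max(q[1]-100,0)+200,q[0]-100:q[0]+100].repeat(2,0).repeat(2,1)]))
```

```text
13.3 [ 0.46281311 -0.34769317  0.08538568] [ 3.13484502 -0.00619873 -3.10508046] [-7.42512835e-01  2.10447580e-01  1.47185079e+00  4.48908299e-04
  1.46844605e+00 -2.34984835e+00] [-0.56308126  0.57335144 -3.00891105]
[415 201]
```

View pics/tray1.png

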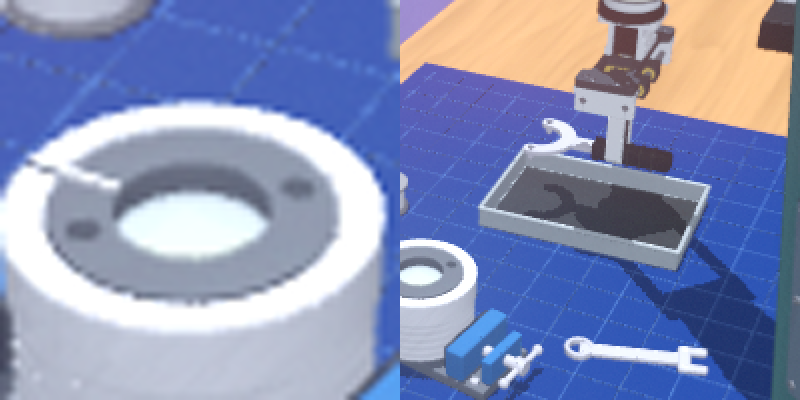

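The white line now meets the black rim line, so the ring is locked, and the spanner hangs over the tray. Lowering it.

>>> {"fn": "step_arm", "kwargs": {"plan": [[[0, 0, -20, 0, 5], [0, 0, -40, 0, 5], [0, 0, -60, 0, 5], [0, 0, -70, 0, 5], [0, 0, -76, 0, 5], [0, 0, -79, 0, 5], [0, 0, -79, 0, 5], [0, 0, -79, 0, 5]]]}}

```text
time: 14.07
tool_pos: [0.4657, -0.3511, 0.0121]
ee_rot: [-3.14, 0.002, -3.105]
wrist_force: [0.2, -0.3, -1.8]
width: 0.0194
```

>>> {"fn": "step_arm", "kwargs": {"plan": [[[0, 0, -1, 0, 5], [0, 0, -2, 0, 5], [0, 0, -2, 0, 5]]]}}

```text
time: 14.32
tool_pos: [0.465, -0.3506, 0.0091]
ee_rot: [-3.141, 0.001, -3.105]
wrist_force: [-0.2, -0.1, -3.3]
width: 0.0201
```

>>> {"fn": "step_arm", "kwargs": {"plan": [[[0, 0, -0.7, 0, 5], [0, 0, -1.4, 0, 5], [0, 0, -1.4, 0, 5], [0, 0, -1.4, 0, 5]]]}}

```text
time: 14.65
tool_pos: [0.4649, -0.3505, 0.0075]
ee_rot: [-3.141, 0.0, -3.105]
wrist_force: [-0.0, 0.1, -0.5]
width: 0.0197
```

>>> {"fn": "step_arm", "kwargs": {"plan": [[[0, 0, -0.5, 0, 5], [0, 0, -0.5, 0, 5], [0, 0, -0.5, 0, 5]]]}}

```text
time: 14.9
tool_pos: [0.4649, -0.3505, 0.0075]
ee_rot: [-3.141, 0.0, -3.105]
wrist_force: [-1.6, 1.7, 4.5]
width: 0.0197
```

Contact with the tray floor (+4.5 N). Releasing and retreating.

>>> {"fn": "step_arm", "kwargs": {"plan": [[[0, 0, 0, 0, 25], [0, 0, 0, 0, 35], [0, 0, 0, 0, 45], [0, 0, 0, 0, 50], [0, 0, 0, 0, 50], [0, 0, 0, 0, 50], [0, 0, 0, 0, 50], [0, 0, 0, 0, 50]]]}}

```text
time: 15.57
tool_pos: [0.4648, -0.3504, 0.0066]
ee_rot: [3.141, -0.0, -3.105]
wrist_force: [-0.0, 0.3, -0.4]
width: 0.0472
```

>>> {"fn": "step_arm", "kwargs": {"plan": [[[0, 0, 10, 0, 50], [0, 0, 30, 0, 50], [0, 0, 60, 0, 50], [0, 0, 100, 0, 50], [-20, 0, 140, 0, 50], [-50, 0, 170, 0, 50], [-80, 0, 190, 0, 50], [-110, 0, 190, 0, 50]]]}}

```text
time: 16.23
tool_pos: [0.3555, -0.3525, 0.2044]
ee_rot: [-3.131, 0.007, -3.104]
wrist_force: [-0.1, -0.4, 0.3]
width: 0.0467
```

Run:
```python
from h import *
o=robot.get_obs();print(o["time"],o["tool_pos"],o["wrist_force"],o["width"])
t=cam("top");s=cam("side")
cv2.imwrite("pics/fin.png",np.hstack([cv2.resize(s["img"][120:370,250:550],(480,400)),cv2.resize(t["img"][180:340,380:508],(320,400))]))
```

```text
16.2333 [ 0.35551107 -0.35247888  0.20440937] [-0.09128924 -0.36225013  0.3004461 ] 0.04674390580399556
```

View pics/fin.png

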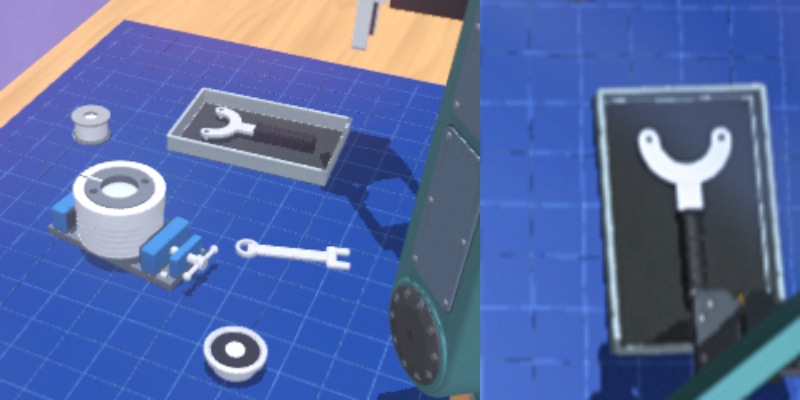

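The spanner lies flat inside the tray in both views, the gripper is clear above it, and the ring and the nearby objects are as they should be.

```bash
python3 -c "
from h import *
print(robot.close_job())"
```

```text
the job is handed in; nothing more can be done
None
```

The ring is locked and the spanner is lying flat in the tray. I handed the job in at about 16 s.

- **Fit:** I gripped the spanner by its handle and set both pins into the holes. The fork met the ring at about 5 N with the pin tips near 86 mm, the full depth.
- **Turn:** I turned the ring clockwise about 1.25 rad, until the force rose with no further motion (about 1.4 N m about the axis). After I lifted the spanner out, the side view showed the white line meeting the black rim line.
- **Placing:** I lowered the spanner onto the tray floor until it made light contact (about 5 N), then released it. The final side and top views show it flat inside the tray and the gripper clear of it.
- **Other objects:** The reel, wrench and speaker look undisturbed. The multimeter was outside the last crops, but the arm never went near it.

**Checks that disagreed or slipped:**
- The top and side cameras put the ring's centre up to 6 mm apart in x. I used a value between them, and the pins went in without resistance.
- In the first row of backing off from the stop I entered the turn with the wrong sign (0.035 rad further clockwise). The ring was already at its stop, and the forces afterwards were near zero.

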